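# Find a spacer's blind hole by feel and present it hole-up

### The arm

A 6-joint arm with a two-finger parallel gripper is mounted at the origin on a cart in front of the work surface, level with it; the furniture and walls round the work are solid. World frame = base frame: x ahead of the robot, y to its left, z up, the work surface at z = 0. Lengths are in m, angles in rad, forces in N, time in s.
With the tool pointing down it reaches from about 0.35 to 0.85 m from the base axis. Payload 8.1 kg.
Tool frame: the origin (TCP) lies between the finger pads; the fingertips stand tips_ahead ahead of it and the grasp point (between the pads) lies 8 mm behind it (tips_ahead is the distance from the TCP to the fingertips, in m); z points along the fingers, x is the direction in which the jaws open and shut, and the axes are right-handed (so a half turn about z gives the same grasp; the last joint's range is limited). The gripper opens to 93 mm and grips with 3 to 60 N. Pads are 15 mm wide; open, the fingers measure 128 mm over their backs; the gripper's body (75 mm by 188 mm) begins 65 mm behind the grasp point.
Start: joints at [-0.085, 0.13, 1.488, -0, 1.523, -0.085], TCP at [0.6, 0, 0.23] pointing down, gripper open.
Joint ranges: [-2.96, 2.96], [-0.89, 2.26], [0.02, 2.5], [-1.34, 4.48], [0, 2.73], [-2.66, 2.66]. Speed limits (rad/s): [2.39, 2.39, 2.79, 3.14, 3.14, 3.14].

### API

Orientations are given as a rotation vector (axis times angle).
In Python, from plant import * gives the robot as it stands.
- The arm moves only by the tool play_rows, never from a script. Its argument "increments" is a list that holds one entry, the list of rows, each a list of 4 numbers: the shift along the tool's x, y, z in cm, then the turn about the tool's z in rad. A call has 1 to 5 rows; each row is the pose to reach, as a shift and turn from the pose measured when the call began, along the tool's axes at that moment; what a row does not reach only later rows make up. A row lasts 1/10 s, in which the tool goes at most 50 mm and 8.59 degrees, less where a joint would pass 70% of its speed; a pose out of reach is approached as far as the arm can. A call with a gripper value outside its range is refused whole. "jaw" is the finger opening in cm, from 0 to 9.3, set as the call begins (left out, the last holds). The fingers move at their own pace and stop on an object; "squeeze" is the grip in N (left out, the last holds). Time passes only in rows, so rows that repeat a pose let the fingers close. It gives the time, the measured TCP pose, the force and the opening at its end, in the units of the state.
- read_state(): the state, without advancing time (a new reading comes with each control period).
- read_camera(name): name is "scene" or "side" or "wrist"; returns (picture, depth): 400x640x3 uint8, blue, green, red; 400x640 float32, m along the optical axis (not along the pixel's ray), 0 where there is no reading.
- camera_params(name): a dict with "K" (3x3 intrinsics, pixels), "k1" (the pictures are not rectified: a ray, as slopes to the right and down, at radius r is drawn at 1 + k1 r^2 times it, then the intrinsics apply), "eye" and "orientation" of the camera in the world. Camera axes: x right, y up, looking along -z (the intrinsics and any distortion apply to the point x, -y, -z); pixel columns grow to the right and rows downward; lengths in m; the calibration is good to about 2 mm. A picture is of the moment at which its call begins: read the wrist's pose just before it. camera_params takes no time and is no camera call; for the wrist camera it gives the pose at the moment of the call.
- close_job(): hands the job in, once; it reports no verdict.
The state is a dict: "t": time; "q": joint angles; "dq": joint speeds; "joint_torque": joint torques, N m; "tool_pos": TCP position; "orientation": TCP orientation; "force": force on the tool from outside, world axes, zero at the start; "wrist_torque": the same for the moment, N m; "opening": finger opening in m.
Only numpy, scipy, OpenCV 4.12 (cv2) and the standard library are available. Lean on these libraries where they do the work, as an engineer would, in place of code of your own. Each camera call takes 0.05 s, during which the arm holds its last target.

### The job

The square aluminium spacer has a deep blind hole in one end and only a shallow recess of the same width in the other. Find the deep end by feel: slide the spacer endwise onto one of the two pins of the probe stand until its end stands fully home against the blue post (on the shallow end it stops well short), then draw it off again. Turn it so that the deep hole points straight up and finish while holding it still like that in the gripper, clear of the stand and about 15 cm above the bench, leaving the other things where they are.

Things in the scene. Friction and masses are not known exactly. Their poses are not given: they have to be found in the camera images.
- spacer_center (a point): Centre of the loose square aluminium spacer, a bar 64 mm long (its x axis) and 36 x 36 mm across. Both ends show a round 16 mm opening on the bar's axis: at the +x end it is the deep blind hole (34 mm deep), at the -x end only a recess 7 mm deep.
- spacer: The same spacer (0.13 to 0.24 kg); origin at the middle of the side it lies on at the start, axes as for spacer_center. It starts with x level, pointing any way, on the bench mat, whose top is 7.5 mm above z = 0. Nothing else stands within 7 cm of its centre.
- probe_middle (a point): Middle of the fixed probe stand's two pins, inside its blue post, 65 mm above the mat. y runs along the pins, z is up. A 9 mm round-nosed steel pin stands 26 mm out of the post's +y face and another out of its -y face: tips 38 mm from the middle. The spacer's centre is 44 mm from the middle when the deep end is home, 63 mm when the shallow end stops.
- probe_stand: The same stand, screwed down; origin under its base plate (60 x 76 mm, 10 mm thick), axes as for probe_middle. The square blue post is 24 x 24 mm and 78 mm tall, ending 13 mm above the pins' axis. A tall tester cabinet (solid to 0.27 m) fills the bench to the left, from about x = 0.5, y = 0.1 on: swing past it on the robot's side.
- brown_vial: Bystander, to be left alone: brown screw vial with a blue cap, 30 mm wide, 66 mm tall; origin under its middle.
- brass_weight: Bystander, to be left alone: small brass weight with a knob, 24 mm wide, 35 mm tall; origin under its middle.
- grey_timer: Bystander, to be left alone: flat light-grey timer, 62 x 58 x 15 mm; origin under its middle.
- glass_dish: Bystander, to be left alone: flat clear glass dish, 66 mm wide, 15 mm tall; origin under its middle.

How it is judged:
On the way:
1. the spacer's deep end is home on a pin of the probe stand: its centre within 50 mm of the middle of the pins along their axis and within 6 mm of that axis, lying along it to 0.2 rad (y of spacer_center in the frame of probe_middle between -0.05 and 0.05 m and x of spacer_center in the frame of probe_middle between -0.006 and 0.006 m and z of spacer_center in the frame of probe_middle between -0.006 and 0.006 m and angle between the x axis of spacer_center and the y axis of probe_middle, either way round below 0.2 rad), for 0.1 s.
At the end, for the whole second after the job is handed in: The spacer is held in the gripper, at rest (under 0.03 m/s), its deep hole within 0.26 rad (15 degrees) of straight up, its centre higher than z = 0.11 m and more than 80 mm sideways from the middle of the probe stand; the fingers press on it and the stand does not touch it (angle between spacer_center's own x axis and vertical below 0.26 rad and height (world z) of spacer_center above 0.11 m and horizontal distance between spacer_center and probe_middle above 0.08 m and contact force between spacer and the fingers above 1 N and contact force between spacer and probe_stand below 0.1 N and linear speed of spacer below 0.03 m/s); the arm keeps its last pose, push and grip.
It fails at once if a bystander (vial, weight, timer or dish) is shifted more than 20 mm (distance of any of brown_vial, brass_weight, grey_timer, glass_dish from where it was at the start of the episode above 0.02 m).
It also fails if it takes over 69 s, if anything falls off the work surface, if the arm or the gripper's body presses on something with over 40 N, if the wrist force passes 120 N, or if a joint passes its speed limit or range.

## Working session

There is one attempt and no reset: what is moved stays moved. The work goes in short steps, Python scripts to look and compute and a tool call to move; the robot and the scene stay as the last step left them, time stands still between calls to the robot, and variables do not carry over. Pictures are saved under pics/ and viewed, and the job is handed in when it is done.

Besides the shell and the picture viewer there is one more tool, called by a JSON object that holds its "op" and its "data", one argument or row to a line. play_rows: Moves the arm, as the interface text tells. Its arguments: {"type":"object","properties":{"increments":{"type":"array"},"jaw":{"type":"number"},"squeeze":{"type":"number"}},"required":["increments"]}

```bash
ls; mkdir -p pics; cat > h.py <<'E'
import numpy as np, cv2
from plant import *
from scipy.spatial.transform import Rotation as R
def rot(o):
    o=np.array(o,float)
    return o if o.shape==(3,3) else (R.from_rotvec(o).as_matrix() if o.size==3 else R.from_quat(o).as_matrix())
def rays(p,uv):
    K=np.array(p['K']);uv=np.atleast_2d(np.array(uv,float))
    d=np.c_[(uv[:,0]-K[0,2])/K[0,0],(uv[:,1]-K[1,2])/K[1,1]]
    s=d.copy()
    for _ in range(20): s=d/(1+p['k1']*(s**2).sum(1,keepdims=True))
    return np.c_[s[:,0],-s[:,1],-np.ones(len(s))]@rot(p['orientation']).T
def onplane(p,uv,z):
    r=rays(p,uv);e=np.array(p['eye']);return e+r*((z-e[2])/r[:,2])[:,None]
def fromdepth(p,uv,d):
    uv=np.atleast_2d(uv);return np.array(p['eye'])+rays(p,uv)*np.atleast_1d(d)[:,None]
def proj(p,X):
    c=(np.atleast_2d(X)-np.array(p['eye']))@rot(p['orientation']);s=np.c_[c[:,0],-c[:,1]]/-c[:,2:3]
    s=s*(1+p['k1']*(s**2).sum(1,keepdims=True));K=np.array(p['K'])
    return np.c_[s[:,0]*K[0,0]+K[0,2],s[:,1]*K[1,1]+K[1,2]]
def look(name,tag):
    p=camera_params(name);im,d=read_camera(name)
    cv2.imwrite(f'pics/{tag}.png',im);np.savez(f'pics/{tag}.npz',im=im,d=d,K=p['K'],k1=p['k1'],eye=p['eye'],orientation=p['orientation'])
    return p,im,d
def load(tag):
    z=np.load(f'pics/{tag}.npz');p={k:z[k] for k in('K','k1','eye','orientation')};return p,z['im'],z['d']
E
python3 - <<'E'
from h import *
print(read_state())
for n in('scene','side','wrist'):
    p,im,d=look(n,n+'0');print(n,p,(d>0).mean())
print(rot(read_state()['orientation']))
E
```

```text
pics
{'t': 0.0, 'q': array([-8.53984656e-02,  1.31162491e-01,  1.48929175e+00,  1.11129272e-06,
        1.52296859e+00, -8.54150327e-02]), 'dq': array([-0.00111085, -0.00032163, -0.00080289, -0.00067272, -0.00149286,
        0.00025342]), 'joint_torque': array([-1.61290725e-03, -5.59853125e+01, -4.91755986e+01,  7.67333270e-02,
        3.59135563e-02, -2.97389461e-04]), 'tool_pos': array([5.99453414e-01, 7.04625943e-05, 2.28579776e-01]), 'orientation': array([-3.14143412e+00, -2.59370802e-05,  2.86406802e-03]), 'force': array([-0.09286661,  0.1263159 , -0.00269001]), 'wrist_torque': array([ 0.04971392, -0.08983259, -0.06510808]), 'opening': 0.09284196721277717}
scene {'K': array([[424.23735915,   0.        , 320.88197314],
       [  0.        , 424.23735915, 195.19874108],
       [  0.        ,   0.        ,   1.        ]]), 'k1': 0.010604881038331309, 'eye': array([-0.30528651, -0.7768188 ,  0.73660595]), 'orientation': array([ 0.89764705, -0.5302333 , -0.93970164])} 0.99545703125
side {'K': array([[445.71524039,   0.        , 321.69421353],
       [  0.        , 445.71524039, 198.64573479],
       [  0.        ,   0.        ,   1.        ]]), 'k1': 0.01431306186830179, 'eye': array([ 0.25451125, -1.02841772,  0.58751965]), 'orientation': array([ 0.98809901, -0.20243867, -0.39581711])} 0.96640234375
wrist {'K': array([[335.12133871,   0.        , 320.67247549],
       [  0.        , 335.12133871, 198.59530553],
       [  0.        ,   0.        ,   1.        ]]), 'k1': -0.04634992610850532, 'eye': array([0.59906971, 0.0709202 , 0.38336821]), 'orientation': array([-0.26007109,  0.00337439,  0.00027511])} 0.996046875
[[ 9.99998953e-01 -2.59223059e-05 -1.44709661e-03]
 [-2.57179004e-05 -9.99999990e-01  1.41270635e-04]
 [-1.44710026e-03 -1.41233271e-04 -9.99998943e-01]]
```

View pics/scene0.png

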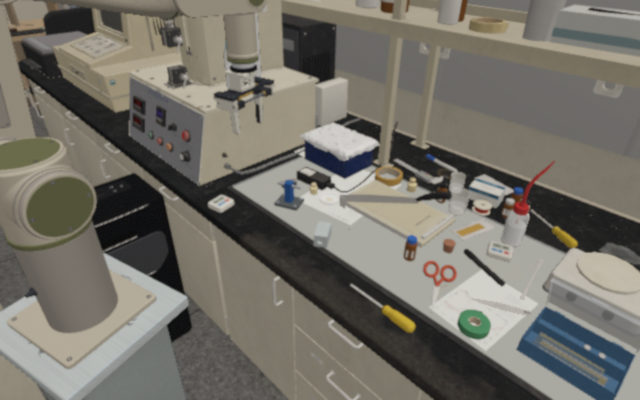

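View pics/side0.png

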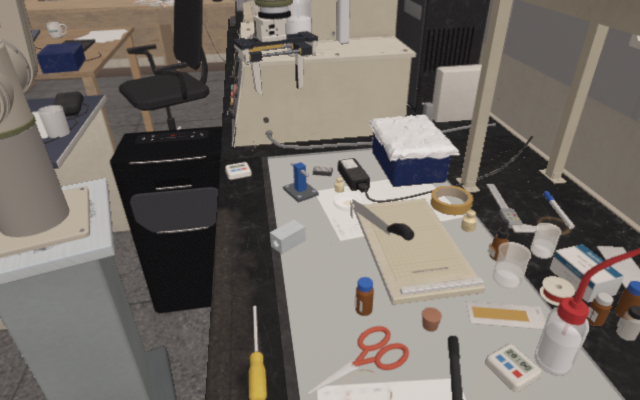

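View pics/wrist0.png

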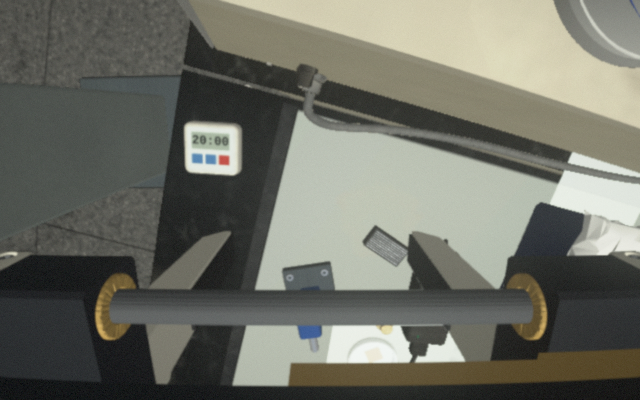

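```bash
python3 - <<'E'
from h import *
p,im,d=load('scene0');c=im[160:260,200:340];cv2.imwrite('pics/c1.png',cv2.resize(c,None,fx=5,fy=5,interpolation=cv2.INTER_CUBIC))
p,im,d=load('side0');c=im[145:265,250:390];cv2.imwrite('pics/c2.png',cv2.resize(c,None,fx=5,fy=5,interpolation=cv2.INTER_CUBIC))
E
```

```text
(no output)
```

View pics/c1.png

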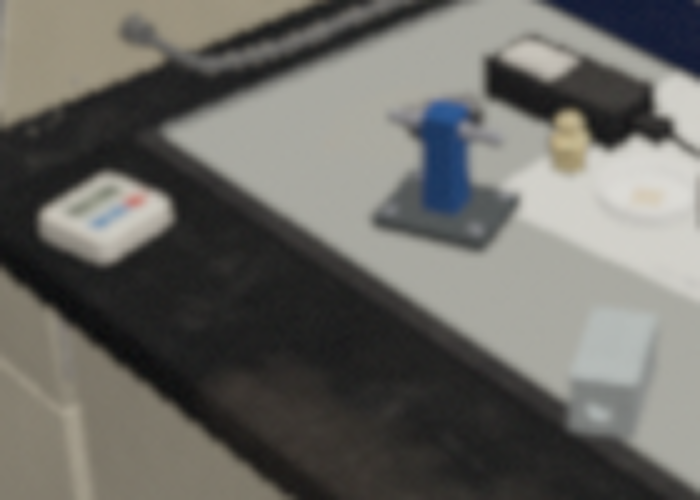

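View pics/c2.png

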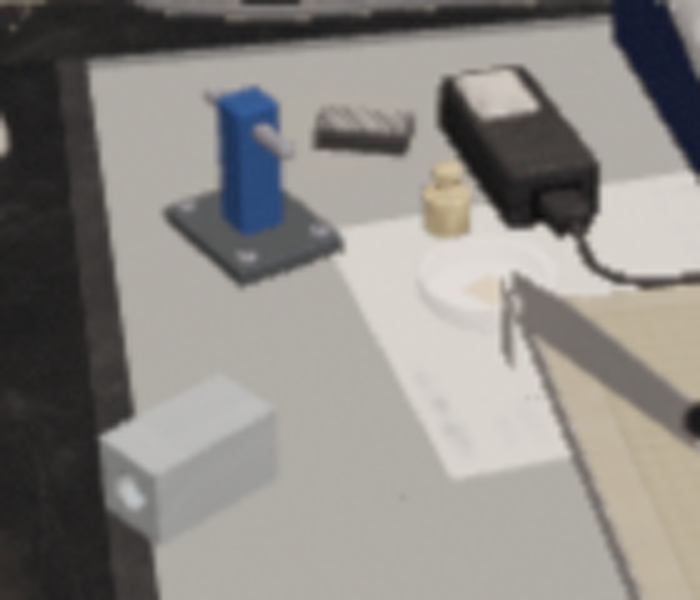

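```bash
cat > m.py <<'E'
from h import *
def cloud(tag):
    p,im,d=load(tag);v,u=np.mgrid[0:400,0:640]
    uv=np.c_[u.ravel(),v.ravel()];X=fromdepth(p,uv,d.ravel().astype(float));X[d.ravel()==0]=np.nan
    return p,im,X.reshape(400,640,3)
E
python3 - <<'E'
from m import *
for t in('scene0','side0','wrist0'):
    p,im,X=cloud(t)
    h=cv2.cvtColor(im,cv2.COLOR_BGR2HSV)
    ok=(X[...,0]>.25)&(X[...,0]<.9)&(X[...,1]>-.35)&(X[...,1]<.25)&(X[...,2]<.16)
    blue=ok&(h[...,0]>100)&(h[...,0]<125)&(h[...,1]>150)&(h[...,2]>80)&(X[...,2]>.02)
    n,l,st,c=cv2.connectedComponentsWithStats(blue.astype('uint8'))
    for i in range(1,n):
        if st[i,4]>15:
            P=X[l==i];print(t,'blue',st[i],P.mean(0).round(4),np.percentile(P,[2,98],axis=0).round(4).tolist())
    if t!='wrist0':
        up=ok&(X[...,2]>.02)&(X[...,2]<.15)
        n,l,st,c=cv2.connectedComponentsWithStats(up.astype('uint8'))
        for i in range(1,n):
            if st[i,4]>40:
                P=X[l==i];print(t,st[i],np.median(P,0).round(4),np.percentile(P,[2,98],axis=0).round(4).tolist())
E
```

```text
scene0 blue [285 181   8  21 128] [ 0.5788 -0.1556  0.0581] [[0.5721, -0.1631, 0.0245], [0.5911, -0.1466, 0.0864]]
scene0 [ 179  116  120   70 4047] [0.6363 0.0903 0.0913] [[0.503, 0.0255, 0.0317], [0.8882, 0.2323, 0.1477]]
scene0 [ 300  130   69   47 2031] [ 0.8373 -0.1757  0.0899] [[0.797, -0.2553, 0.0225], [0.8967, -0.0388, 0.1129]]
scene0 [296 167  44  25 535] [ 0.7161 -0.1702  0.0383] [[0.6691, -0.2364, 0.0209], [0.7547, -0.0969, 0.0438]]
scene0 [319 168  64  43 683] [ 0.6742 -0.3165  0.0274] [[0.6382, -0.3487, 0.0205], [0.8812, -0.2237, 0.0651]]
scene0 [277 179  23  24 266] [ 0.5795 -0.154   0.0611] [[0.572, -0.1815, 0.0205], [0.6879, -0.0749, 0.0864]]
scene0 [313 222  18  22 287] [ 0.4785 -0.3291  0.0426] [[0.452, -0.3482, 0.0213], [0.5181, -0.3051, 0.0459]]
side0 blue [295 164  11  27 219] [ 0.5834 -0.1593  0.0538] [[0.5747, -0.1647, 0.0229], [0.5962, -0.1496, 0.0857]]
side0 [ 227   96  211   88 8849] [0.7921 0.0483 0.0932] [[0.5144, -0.2539, 0.0253], [0.8952, 0.1295, 0.1464]]
side0 [337 158  33  39 709] [ 0.7238 -0.1739  0.0398] [[0.703, -0.2384, 0.0214], [0.7567, -0.099, 0.043]]
side0 [291 162  18  29 351] [ 0.5834 -0.1596  0.0622] [[0.5738, -0.1848, 0.0226], [0.5982, -0.1218, 0.0858]]
side0 [314 166  18   7  59] [ 0.6786 -0.0889  0.0209] [[0.6586, -0.1098, 0.0201], [0.6951, -0.066, 0.0233]]
side0 [334 177  10  12  85] [ 0.6747 -0.1859  0.0289] [[0.6661, -0.1938, 0.0206], [0.6866, -0.1751, 0.0427]]
side0 [431 186  18  18 142] [ 0.8697 -0.3179  0.0314] [[0.8385, -0.3478, 0.0203], [0.899, -0.3079, 0.034]]
side0 [333 192  35  33 470] [ 0.6544 -0.2597  0.0233] [[0.6368, -0.3475, 0.0205], [0.6949, -0.2199, 0.0657]]
side0 [362 198  66  19 591] [ 0.7397 -0.3295  0.028 ] [[0.6891, -0.3488, 0.0258], [0.8193, -0.2971, 0.0302]]
side0 [270 220  35  28 570] [ 0.4882 -0.3341  0.0422] [[0.4533, -0.349, 0.021], [0.521, -0.3063, 0.045]]
```

{"op": "play_rows", "data": {
  "increments": [
    [[-2,5,0,0],[-4,10,0,0],[-6,15,0,0],[-8,20,0,0],[-10,25,0,0]]
  ]
}}

```text
t: 0.65
tool_pos: [0.5056, -0.2334, 0.2287]
orientation: [-3.141, -0.001, 0.002]
force: [1.3, -0.3, -0.5]
opening: 0.0927
```

```bash
python3 - <<'E'
from h import *
import plant
print([x for x in dir(plant) if not x.startswith('__')]); print(getattr(plant,'tips_ahead',None))
s=read_state();print(s['t'],s['tool_pos'],s['q'])
look('wrist','wrist1')
E
```

```text
['IKError', 'camera_params', 'close_job', 'read_camera', 'read_state', 'tips_ahead']
0.011
0.65 [ 0.50564089 -0.23337457  0.22871626] [-5.24113116e-01  1.60992811e-02  1.60978967e+00 -5.53715148e-04
  1.51720836e+00 -5.24485316e-01]
```

View pics/wrist1.png

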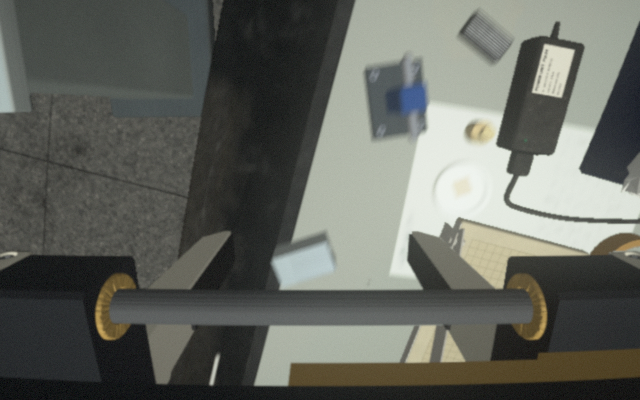

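{"op": "play_rows", "data": {
  "increments": [
    [[-1,4,0,0],[-2,8,0,0],[-3,13,0,0],[-3,13,0,0]]
  ]
}}

```text
t: 1.1
tool_pos: [0.4699, -0.3751, 0.2286]
orientation: [3.136, -0.015, -0.008]
force: [0.0, 0.5, -0.5]
opening: 0.0931
```

```bash
python3 - <<'E'
from m import *
s=read_state();print(s['t'],s['tool_pos'],s['dq'].round(3))
look('wrist','wrist2')
for t in('wrist1','wrist2'):
    p,im,X=cloud(t)
    h=cv2.cvtColor(im,cv2.COLOR_BGR2HSV)
    z=X[...,2]
    m=(abs(z-.0435)<.006)&(X[...,0]>.42)&(X[...,0]<.56)&(X[...,1]>-.42)&(X[...,1]<-.26)
    n,l,st,c=cv2.connectedComponentsWithStats(m.astype('uint8'))
    i=1+np.argmax(st[1:,4]);P=X[l==i]
    print(t,'spacer',st[i],np.median(P,0),cv2.minAreaRect((P[:,:2]*1000).astype('float32')))
    m=(z>.055)&(z<.095)&(X[...,0]>.53)&(X[...,0]<.64)&(X[...,1]>-.24)&(X[...,1]<-.07)
    b=m&(h[...,1]>140)
    print('posttop',np.median(X[b],0),cv2.minAreaRect((X[b&(z>.078)][:,:2]*1000).astype('float32')))
    g=m&(h[...,1]<90)
    P=X[g]
    if len(P)>20:
        r=cv2.minAreaRect((P[:,:2]*1000).astype('float32'));print('pins',len(P),np.median(P,0),P.min(0),P.max(0),r)
        print(cv2.fitLine((P[:,:2]).astype('float32'),cv2.DIST_HUBER,0,.01,.01).ravel())
E
```

```text
1.1 [ 0.46988586 -0.37508685  0.22858594] [ 0.058 -0.018  0.026  0.04   0.019  0.054]
wrist1 spacer [ 272  238   66   47 1848] [ 0.48665453 -0.32463503  0.04319331] ((486.2723388671875, -326.105712890625), (64.55131530761719, 37.42635726928711), 18.848154067993164)
posttop [ 0.57942543 -0.15250673  0.08479346] ((580.4320678710938, -152.09449768066406), (6.4495673179626465, 10.874161720275879), 21.50973129272461)
pins 928 [ 0.58417945 -0.14139935  0.07603713] [ 0.5725925  -0.18569657  0.05512555] [ 0.59830331 -0.11165532  0.08643791] ((585.641357421875, -148.70941162109375), (24.002092361450195, 75.20258331298828), 8.496269226074219)
[ 0.17774062 -0.9840774   0.5843257  -0.14575079]
wrist2 spacer [ 303  103   72   56 2362] [ 0.48652942 -0.32522032  0.04302438] ((486.49951171875, -325.7792053222656), (64.2027587890625, 36.32308578491211), 19.000770568847656)
posttop [nan nan nan] ((0.0, 0.0), (0.0, 0.0), 0.0)
  return _methods._mean(a, axis=axis, dtype=dtype,
  ret = um.true_divide(
```

View pics/wrist2.png

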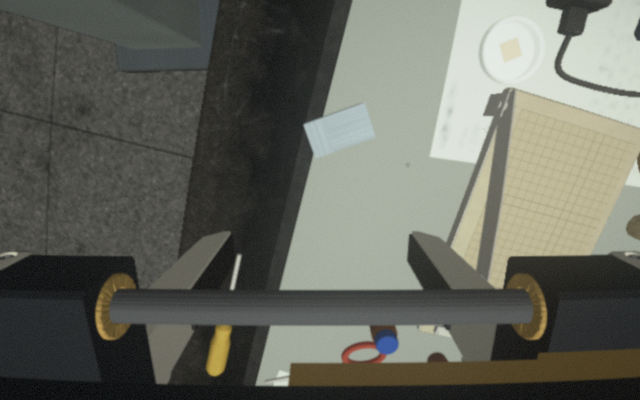

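```bash
python3 - <<'E'
from m import *
c=np.array([.4864,-.3259,.0253]);a=np.array([np.cos(np.radians(19)),np.sin(np.radians(19)),0]);b=np.array([-a[1],a[0],0])
for t in('scene0','side0'):
    p,im,X=cloud(t)
    for side in(-1,):
        uv=proj(p,c+side*.032*a)[0].round().astype(int);print(t,uv)
        sub=np.s_[uv[1]-5:uv[1]+6,uv[0]-6:uv[0]+7]
        D=X[sub]-c
        print('depth behind end face mm');print(((D@a+.032)*1000).round(0).astype(int))
        print(cv2.cvtColor(im,cv2.COLOR_BGR2GRAY)[sub])
# stand
p,im,X=cloud('wrist1');z=X[...,2]
m=(X[...,0]>.53)&(X[...,0]<.64)&(X[...,1]>-.22)&(X[...,1]<-.08)
base=m&(z>.013)&(z<.024)
n,l,st,_=cv2.connectedComponentsWithStats(base.astype('uint8'));i=1+np.argmax(st[1:,4])
print('base',np.median(z[l==i]),cv2.minAreaRect((X[l==i][:,:2]*1000).astype('float32')))
P=X[m&(z>.055)];Q=P[P[:,2]>.081];print('post',cv2.minAreaRect((Q[:,:2]*1000).astype('float32')),np.median(Q[:,2]))
cc=Q[:,:2].mean(0)
pin=P[(P[:,2]<.0805)&(P[:,2]>.07)];print(len(pin),pin[:,2].max())
for lo,hi in((-.2,cc[1]-.014),(cc[1]+.014,0)):
    q=pin[(pin[:,1]>lo)&(pin[:,1]<hi)];print(len(q),q.min(0),q.max(0),cv2.minAreaRect((q[:,:2]*1000).astype('float32')))
E
```

```text
scene0 [319 242]
depth behind end face mm
[[                   3                    1                    0
                     1                    2                   -1
                     4                    2                    2
                     2                    1                    0
                     2]
 [                   4                    1                    0
                     2                    2                   -1
                     1                    2                    3
                     2                    1                    0
                    -1]
 [                  -1                    1                    3
                     1                    1                    7
  -9223372036854775808                    8                    2
                     2                    0                    1
                     3]
 [                   1                    2                    4
                     1                    8                    8
                     9                   12                    6
           
[... 3537 characters left out ...]
191 185 161 133 126 144]
 [ 34  51 109 122 125 138 176 187 186 166 134 125 142]
 [ 36  45  91 115 122 126 148 164 164 140 124 123 138]
 [ 37  40  65  87 105 119 127 133 135 126 123 122 137]
 [ 35  36  51  64  77 103 117 123 123 123 122 124 137]]
base 0.016974352087137934 ((575.4461669921875, -150.2772216796875), (39.78193664550781, 75.89144897460938), 8.970797538757324)
post ((572.9613647460938, -181.99282836914062), (99.10714721679688, 47.550907135009766), 55.46360778808594) 0.32468261254843145
651 0.08049784323905507<stdin>:9: RuntimeWarning: invalid value encountered in cast
Traceback (most recent call last):
ValueError: zero-size array to reduction operation minimum which has no identity
```

```bash
python3 - <<'E'
from m import *
s=read_state();print(s['t'],s['tool_pos'])
p,im,X=cloud('wrist1');z=X[...,2]
h=cv2.cvtColor(im,cv2.COLOR_BGR2HSV)
m=(X[...,0]>.53)&(X[...,0]<.64)&(X[...,1]>-.22)&(X[...,1]<-.08)&(z<.1)
base=m&(z>.012)&(z<.022)&(h[...,2]<150)
P=X[base];print('base',np.median(P[:,2]),cv2.minAreaRect((P[:,:2]*1000).astype('float32')))
t=X[m&(z>.082)];print('post',len(t),np.median(t[:,2]),cv2.minAreaRect((t[:,:2]*1000).astype('float32')))
cc=np.array(cv2.minAreaRect((t[:,:2]).astype('float32'))[0])
pin=X[m&(z<.0815)&(z>.068)];
for sgn in(-1,1):
    q=pin[sgn*(pin[:,1]-cc[1])>.015];print(sgn,len(q),q[:,1].min(),q[:,1].max(),np.percentile(q[:,2],[50,95]),q.mean(0),cv2.minAreaRect((q[:,:2]*1000).astype('float32')))
q=pin[abs(pin[:,1]-cc[1])>.015]
print(cv2.fitLine(q[:,:2].astype('float32'),cv2.DIST_HUBER,0,.001,.001).ravel())
cv2.imwrite('pics/c3.png',cv2.resize(im[30:160,340:460],None,fx=5,fy=5,interpolation=cv2.INTER_CUBIC))
E
```

```text
1.15 [ 0.47078394 -0.37270029  0.22849804]
base 0.01701024867469597 ((584.47119140625, -149.63446044921875), (58.188636779785156, 75.02190399169922), 8.16718864440918)
post 758 0.08471835346883749 ((585.46484375, -148.8529510498047), (23.45878791809082, 24.11998176574707), 9.143536567687988)
-1 236 -0.18569657334396758 -0.16420757603751027 [0.07551737 0.07722548] [ 0.5890981  -0.17438299  0.0753068 ] ((589.965576171875, -174.66909790039062), (8.926435470581055, 22.61895179748535), 9.93894100189209)
1 279 -0.13371378070145912 -0.11165531731898656 [0.07558979 0.07719044] [ 0.58058537 -0.12330138  0.07530043] ((580.9799194335938, -122.89334869384766), (8.971500396728516, 22.7591495513916), 9.749902725219727)
[ 0.16542898 -0.98622173  0.58448637 -0.14670965]
```

View pics/c3.png

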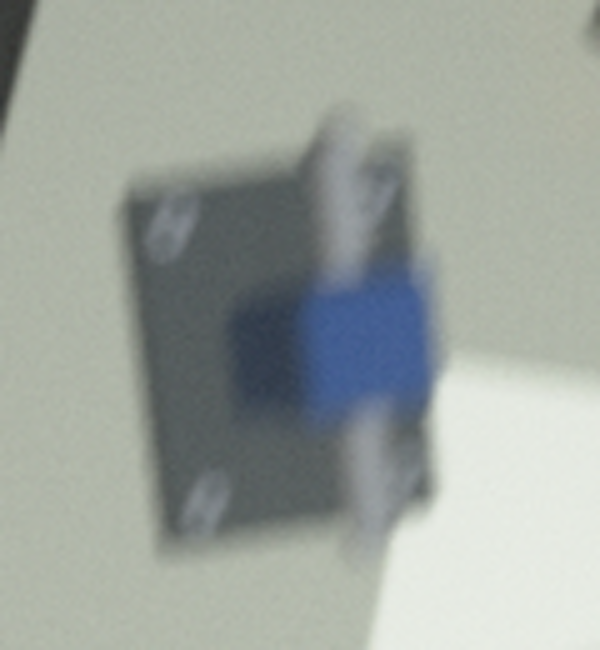

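{"op": "play_rows", "data": {
  "increments": [
    [[-0.1,-1,1,0.15],[-0.2,-2,2,0.3],[-0.3,-3,3,0.45],[-0.3,-4,4,0.6],[-0.3,-4,4,0.75]]
  ]
}}

```text
t: 1.65
tool_pos: [0.4677, -0.3296, 0.1863]
orientation: [2.916, -1.162, -0.01]
force: [-0.2, 0.2, 0.8]
opening: 0.0931
```

{"op": "play_rows", "data": {
  "increments": [
    [[0,0,1,0.15],[0,0,2,0.3],[0,0,3,0.45],[0,0,3,0.5],[0,0,3,0.5]]
  ]
}}

```text
t: 2.15
tool_pos: [0.4676, -0.3281, 0.1556]
orientation: [2.537, -1.846, -0.011]
force: [-0.7, -0.4, 0.3]
opening: 0.093
```

```bash
cat >> h.py <<'E'
def to(x,y,yaw_deg,z=None):
    "shift in tool axes (cm) and turn to world target"
    s=read_state();T=rot(s['orientation']);p=s['tool_pos']
    d=np.array([x,y,p[2] if z is None else z])-p
    yaw=np.degrees(np.arctan2(T[1,0],T[0,0]))
    print('t',s['t'],'pos',p.round(4),'yaw',yaw.round(2),'tilt',T[:2,2].round(3),'q',s['q'].round(2),'F',s['force'].round(1),'open',round(s['opening'],4))
    print('shift cm',(T.T@d*100).round(2),'turn',round(np.radians((yaw-yaw_deg+180)%360-180),3))
E
python3 -c "
from h import *
to(.4675,-.3324,-71,.021)"
```

```text
t 2.15 pos [ 0.4676 -0.3281  0.1556] yaw -72.08 tilt [-0.008  0.001] q [-0.7   0.11  1.65 -0.    1.39  0.56] F [-0.7 -0.4  0.3] open 0.093
shift cm [ 0.45  0.05 13.46] turn -0.019
```

{"op": "play_rows", "data": {
  "increments": [
    [[0.2,0,4,-0.02],[0.4,0,8,-0.02],[0.4,0,11,-0.02],[0.4,0,12,-0.02],[0.4,0,12,-0.02]]
  ]
}}

```text
t: 2.65
tool_pos: [0.4672, -0.3305, 0.0343]
orientation: [2.557, -1.819, -0.016]
force: [0.2, 0.3, -0.2]
opening: 0.0932
```

```bash
python3 -c "
from h import *
to(.4675,-.3324,-71,.021)"
```

```text
t 2.65 pos [ 0.4672 -0.3305  0.0343] yaw -70.83 tilt [-0.01   0.003] q [-0.7   0.25  1.73 -0.    1.17  0.54] F [ 0.2  0.3 -0.2] open 0.0932
shift cm [0.2  0.02 1.33] turn 0.003
```

{"op": "play_rows", "data": {
  "increments": [
    [[0.2,0,1.2,0],[0.2,0,1.3,0],[0.2,0,1.3,0]]
  ]
}}

```text
t: 2.95
tool_pos: [0.4682, -0.3327, 0.022]
orientation: [2.557, -1.818, -0.014]
force: [0.8, 0.3, -0.3]
opening: 0.0926
```

{"op": "play_rows", "data": {
  "increments": [
    [[0,0,0,0],[0,0,0,0],[0,0,0,0],[0,0,0,0],[0,0,0,0]]
  ],
  "jaw": 2.5,
  "squeeze": 30
}}

```text
t: 3.45
tool_pos: [0.4682, -0.3327, 0.0221]
orientation: [2.557, -1.818, -0.014]
force: [-0.8, 0.4, 0.2]
opening: 0.0576
```

```bash
python3 -c "
from h import *
to(.4675,-.3324,-71,.021)"
```

```text
t 3.45 pos [ 0.4682 -0.3327  0.0221] yaw -70.82 tilt [-0.009  0.002] q [-0.7   0.27  1.73 -0.    1.15  0.53] F [-0.8  0.4  0.2] open 0.0576
shift cm [-0.05  0.06  0.11] turn 0.003
```

{"op": "play_rows", "data": {
  "increments": [
    [[0,0,0,0],[0,0,0,0],[0,0,0,0],[0,0,0,0],[0,0,0,0]]
  ]
}}

```text
t: 3.95
tool_pos: [0.4682, -0.3327, 0.0221]
orientation: [2.557, -1.818, -0.014]
force: [0.4, 0.1, 0.7]
opening: 0.0356
```

```bash
python3 -c "
from h import *
to(.4675,-.3324,-71,.12)"
```

```text
t 3.95 pos [ 0.4682 -0.3327  0.0221] yaw -70.82 tilt [-0.009  0.002] q [-0.7   0.27  1.73 -0.    1.15  0.53] F [0.4 0.1 0.7] open 0.0356
shift cm [-0.1   0.13 -9.79] turn 0.003
```

{"op": "play_rows", "data": {
  "increments": [
    [[0,0,-2,0],[0,0,-4,0],[0,0,-7,0],[0,0,-9,0],[0,0,-9,0]]
  ]
}}

```text
t: 4.45
tool_pos: [0.4708, -0.3344, 0.1155]
orientation: [2.557, -1.818, -0.005]
force: [0.1, -0.7, -1.7]
opening: 0.0359
```

```bash
python3 - <<'E'
from h import *
to(.6034,-.2569,9.5,.11)
look('side','side1')
E
```

```text
t 4.45 pos [ 0.4708 -0.3344  0.1155] yaw -70.82 tilt [-0.005 -0.002] q [-0.7   0.16  1.67 -0.    1.32  0.53] F [ 0.1 -0.7 -1.7] open 0.0359
shift cm [ -2.96 -15.07   0.47] turn -1.402
```

View pics/side1.png

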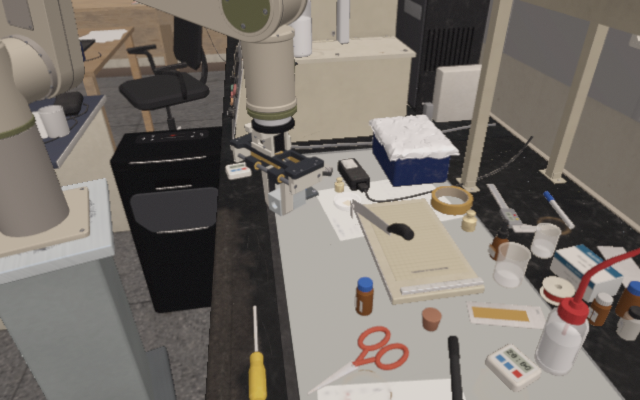

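{"op": "play_rows", "data": {
  "increments": [
    [[-0.6,-3,0,-0.15],[-1.2,-6,0,-0.3],[-1.8,-9,0,-0.45],[-2.4,-12,0,-0.6],[-3,-15,0,-0.75]]
  ]
}}

```text
t: 5.0
tool_pos: [0.6013, -0.2546, 0.1093]
orientation: [3.051, -0.747, -0.017]
force: [0.2, -1.1, -2.3]
opening: 0.0361
```

{"op": "play_rows", "data": {
  "increments": [
    [[0,0,0,-0.15],[0,0,0,-0.3],[0,0,0,-0.45],[0,0,0,-0.6],[0,0,0,-0.66]]
  ]
}}

```text
t: 5.5
tool_pos: [0.5999, -0.2538, 0.1061]
orientation: [-3.123, -0.291, 0.022]
force: [-0.0, -0.3, -2.7]
opening: 0.0359
```

```bash
python3 - <<'E'
from h import *
to(.6034,-.2569,9.5,.0693)
E
```

```text
t 5.5 pos [ 0.5999 -0.2538  0.1061] yaw 10.65 tilt [-0.014  0.004] q [-0.48  0.36  1.44 -0.    1.35 -0.66] F [-0.  -0.3 -2.7] open 0.0359
shift cm [0.34 0.39 3.68] turn 0.02
```

{"op": "play_rows", "data": {
  "increments": [
    [[0.3,0.4,1.5,0.02],[0.34,0.4,3,0.02],[0.34,0.4,3.6,0.02],[0.34,0.4,3.7,0.02],[0.34,0.4,3.7,0.02]]
  ]
}}

```text
t: 6.0
tool_pos: [0.6031, -0.2568, 0.0683]
orientation: [-3.125, -0.259, 0.023]
force: [0.4, -0.2, -1.8]
opening: 0.0355
```

```bash
python3 - <<'E'
from m import *
to(.6034,-.2569,9.5,.0693)
look('wrist','wrist3');look('side','side3')
a=load('wrist3')[1];cv2.imwrite('pics/c4.png',a)
a=load('side3')[1];cv2.imwrite('pics/c5.png',cv2.resize(a[130:230,240:380],None,fx=5,fy=5,interpolation=cv2.INTER_CUBIC))
E
```

```text
t 6.0 pos [ 0.6031 -0.2568  0.0683] yaw 9.47 tilt [-0.015  0.004] q [-0.48  0.41  1.46 -0.    1.29 -0.64] F [ 0.4 -0.2 -1.8] open 0.0355
shift cm [ 0.03  0.01 -0.1 ] turn -0.0
```

View pics/wrist3.png

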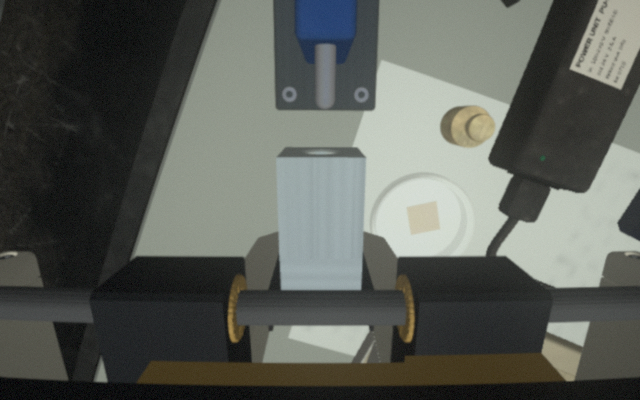

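View pics/c5.png

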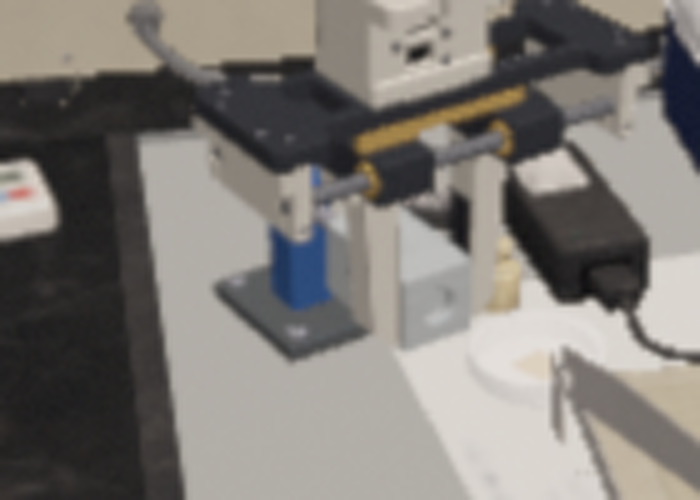

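```bash
cat > chk.py <<'E'
from m import *
import sys
t=sys.argv[1]
p,im,X=cloud(t);s=read_state();T=rot(s['orientation']);o=s['tool_pos']
mid=np.array([.5853,-.1490,.0726]);u=np.array([-.1654,.9862,0]);w=np.array([.9862,.1654,0]);
D=X-mid;y=D@u;x=D@w;z=D[...,2]
def rep(n,m):
    print(n,m.sum(),'x',np.percentile(x[m],[1,50,99]).round(4),'y',np.percentile(y[m],[1,50,99]).round(4),'z',np.percentile(z[m],[5,50,95]).round(4))
    return m
v=np.mgrid[0:400,0:640][0]
rep('pin',(y<-.016)&(y>-.045)&(abs(x)<.02)&(z>-.006)&(z<.012))
b=rep('bar',(abs(x)<.03)&(z>.009)&(z<.03)&(y<-.02)&(v<280)&(y>-.16))
for lo in np.arange(-.13,-.02,.01):
    k=b&(y>lo)&(y<lo+.01)&(z>.012)
    if k.sum()>30: print(round(lo,3),'xmid',((x[k].min()+x[k].max())/2).round(4),'w',(np.ptp(x[k])).round(4),'z',np.median(z[k]).round(4))
E
python3 chk.py wrist3
```

```text
pin 1096 x [-0.004   0.0003  0.0049] y [-0.0371 -0.0261 -0.0161] z [0.0005 0.0032 0.0047]
bar 12087 x [-0.0276 -0.0008  0.0275] y [-0.1102 -0.0845 -0.0565] z [0.0155 0.0171 0.0218]
-0.12 xmid -0.001 w 0.0359 z 0.0165
-0.11 xmid -0.0 w 0.0599 z 0.017
-0.1 xmid -0.0007 w 0.0583 z 0.0169
-0.09 xmid -0.0011 w 0.0361 z 0.017
-0.08 xmid -0.001 w 0.0362 z 0.0171
-0.07 xmid -0.001 w 0.0362 z 0.0173
-0.06 xmid -0.0011 w 0.036 z 0.0173
```

{"op": "play_rows", "data": {
  "increments": [
    [[0.13,0,-0.1,0],[0.13,-0.5,-0.1,0],[0.13,-1,-0.1,0],[0.13,-1.5,-0.1,0],[0.13,-2,-0.1,0]]
  ]
}}

```text
t: 6.6
tool_pos: [0.6018, -0.2366, 0.0708]
orientation: [-3.126, -0.26, 0.02]
force: [-0.4, 0.0, -1.6]
opening: 0.0357
```

```bash
python3 - <<'E'
from m import *
to(.5853+.1654*.0634,-.1490-.9862*.0634,9.5,.0693)
look('wrist','wrist4')
E
python3 chk.py wrist4
```

```text
t 6.6 pos [ 0.6018 -0.2366  0.0708] yaw 9.5 tilt [-0.013  0.003] q [-0.45  0.39  1.48 -0.    1.28 -0.62] F [-0.4  0.  -1.6] open 0.0357
shift cm [-0.18 -2.57  0.17] turn -0.0
pin 1301 x [-0.016   0.0006  0.0176] y [-0.0378 -0.0299 -0.0162] z [-0.0045  0.0031  0.0088]
bar 12058 x [-0.0273  0.0008  0.0276] y [-0.0901 -0.064  -0.0364] z [0.0175 0.0196 0.0216]
-0.1 xmid 0.001 w 0.0359 z 0.0191
-0.09 xmid 0.0 w 0.06 z 0.0195
-0.08 xmid 0.0001 w 0.0598 z 0.0194
-0.07 xmid 0.001 w 0.0361 z 0.0196
-0.06 xmid 0.001 w 0.0361 z 0.0197
-0.05 xmid 0.0011 w 0.0362 z 0.0198
-0.04 xmid 0.001 w 0.036 z 0.0197
```

{"op": "play_rows", "data": {
  "increments": [
    [[-0.1,-0.3,0.15,0],[-0.1,-0.7,0.15,0],[-0.1,-1.1,0.15,0],[-0.1,-1.4,0.15,0],[-0.1,-1.4,0.15,0]]
  ]
}}

```text
t: 7.15
tool_pos: [0.5984, -0.2217, 0.0693]
orientation: [-3.125, -0.261, 0.021]
force: [0.7, -0.0, -2.1]
opening: 0.0358
```

```bash
python3 - <<'E'
from m import *
to(.5853+.1654*.0634,-.1490-.9862*.0634,9.5,.0693)
look('wrist','wrist5')
E
python3 chk.py wrist5
```

```text
t 7.15 pos [ 0.5984 -0.2217  0.0693] yaw 9.54 tilt [-0.014  0.004] q [-0.43  0.37  1.51 -0.    1.28 -0.6 ] F [ 0.7 -0.  -2.1] open 0.0358
shift cm [-0.09 -1.05  0.01] turn 0.001
pin 586 x [-0.0175  0.0001  0.0176] y [-0.0224 -0.021  -0.0162] z [-0.0045  0.0033  0.0105]
bar 12098 x [-0.0275 -0.0001  0.0275] y [-0.0749 -0.049  -0.0212] z [0.0164 0.0181 0.0218]
-0.08 xmid 0.0001 w 0.0363 z 0.0178
-0.07 xmid 0.0 w 0.0599 z 0.0181
-0.06 xmid 0.0 w 0.0362 z 0.018
-0.05 xmid 0.0 w 0.0361 z 0.0182
-0.04 xmid 0.0002 w 0.0361 z 0.0183
-0.03 xmid 0.0001 w 0.0361 z 0.0183
```

{"op": "play_rows", "data": {
  "increments": [
    [[0,-0.3,0,0],[0,-0.6,0,0],[0,-0.85,0,0],[0,-1,0,0],[0,-1,0,0]]
  ]
}}

```text
t: 7.7
tool_pos: [0.5969, -0.2128, 0.0696]
orientation: [-3.127, -0.261, 0.02]
force: [1.0, -4.3, -3.2]
opening: 0.0362
```

```bash
python3 - <<'E'
from m import *
to(.5853+.1654*.0634,-.1490-.9862*.0634,9.5,.0693)
look('wrist','wrist6')
E
python3 chk.py wrist6
```

```text
t 7.7 pos [ 0.5969 -0.2128  0.0696] yaw 9.53 tilt [-0.013  0.002] q [-0.42  0.36  1.53 -0.    1.27 -0.59] F [ 1.  -4.3 -3.2] open 0.0362
shift cm [-0.09 -0.15  0.03] turn 0.001Traceback (most recent call last):
  File "chk.py", line 11, in <module>
    rep('pin',(y<-.016)&(y>-.045)&(abs(x)<.02)&(z>-.006)&(z<.012))
    ~~~^^^^^^^^^^^^^^^^^^^^^^^^^^^^^^^^^^^^^^^^^^^^^^^^^^^^^^^^^^^
  File "chk.py", line 8, in rep
    print(n,m.sum(),'x',np.percentile(x[m],[1,50,99]).round(4),'y',np.percentile(y[m],[1,50,99]).round(4),'z',np.percentile(z[m],[5,50,95]).round(4))
                        ~~~~~~~~~~~~~^^^^^^^^^^^^^^^^
    return _quantile_unchecked(
        a, q, axis, out, overwrite_input, method, keepdims, weights)
    return _ureduce(a,
                    func=_quantile_ureduce_func,
    ...<5 lines>...
                    overwrite_input=overwrite_input,
                    method=method)
    r = func(a, **kwargs)
    result = _quantile(arr,
                       quantiles=q,
    ...<2 lines>...
                       out=out,
                       weights=wgt)
    slices_having_nans = np.isnan(arr[-1, ...])
                                  ~~~^^^^^^^^^
IndexError: index -1 is out of bounds for axis 0 with size 0
```

View pics/wrist6.png

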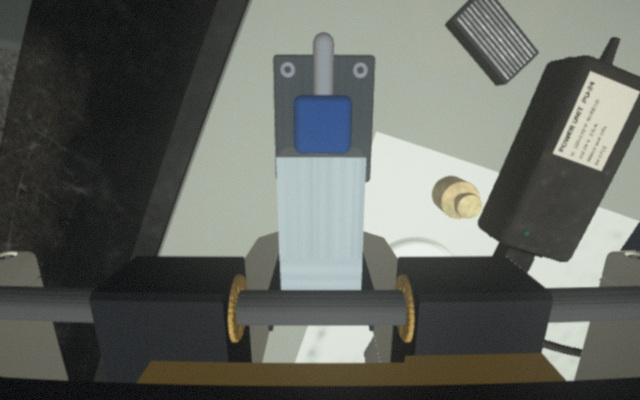

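{"op": "play_rows", "data": {
  "increments": [
    [[0,-0.15,0,0],[0,-0.15,0,0],[0,-0.15,0,0]]
  ]
}}

```text
t: 8.05
tool_pos: [0.5968, -0.2127, 0.0698]
orientation: [-3.129, -0.26, 0.019]
force: [1.2, -7.5, -3.6]
opening: 0.0356
```

{"op": "play_rows", "data": {
  "increments": [
    [[0,0.5,0,0],[0,1.5,0,0],[0,3,0,0],[0,4.5,0,0],[0,6,0,0]]
  ]
}}

```text
t: 8.55
tool_pos: [0.6069, -0.2735, 0.0696]
orientation: [-3.129, -0.259, 0.019]
force: [-0.4, 0.8, -1.8]
opening: 0.0356
```

```bash
python3 - <<'E'
from m import *
to(.5,-.22,-80.5,.125)
look('wrist','wrist7')
E
python3 chk.py wrist7
```

```text
t 8.55 pos [ 0.6069 -0.2735  0.0696] yaw 9.47 tilt [-0.012  0.001] q [-0.5   0.43  1.43 -0.01  1.29 -0.66] F [-0.4  0.8 -1.8] open 0.0356
shift cm [-9.73 -7.05 -5.4 ] turn 1.57
pin 1171 x [-0.0038  0.0005  0.005 ] y [-0.0374 -0.0264 -0.0162] z [0.0008 0.0031 0.0047]
bar 12105 x [-0.0275 -0.0002  0.0275] y [-0.1273 -0.1014 -0.0736] z [0.0165 0.0183 0.022 ]
-0.13 xmid 0.0 w 0.0364 z 0.0181
-0.12 xmid 0.0 w 0.0599 z 0.0183
-0.11 xmid -0.0001 w 0.0361 z 0.0183
-0.1 xmid -0.0001 w 0.0362 z 0.0183
-0.09 xmid -0.0001 w 0.0362 z 0.0184
-0.08 xmid -0.0001 w 0.0363 z 0.0184
```

{"op": "play_rows", "data": {
  "increments": [
    [[0,0,-2.5,0],[0,0,-5,0.1],[-1,0,-5.5,0.25],[-2,-1,-5.5,0.4],[-3,-2,-5.5,0.55]]
  ],
  "squeeze": 25
}}

```text
t: 9.1
tool_pos: [0.5746, -0.2618, 0.1257]
orientation: [3.078, -0.613, -0.016]
force: [0.4, 0.4, -2.7]
opening: 0.0358
```

```bash
python3 - <<'E'
from m import *
to(.5261,-.1589,-80.5,.125)
E
```

```text
t 9.1 pos [ 0.5746 -0.2618  0.1257] yaw -22.53 tilt [-0.011 -0.001] q [-0.51  0.29  1.5  -0.01  1.36 -0.11] F [ 0.4  0.4 -2.7] open 0.0358
shift cm [-8.42 -7.65  0.11] turn 1.012
```

{"op": "play_rows", "data": {
  "increments": [
    [[-1.6,-1.5,0,0.15],[-3.2,-3,0,0.3],[-4.8,-4.5,0,0.45],[-6.4,-6,0,0.6],[-8.2,-7.5,0,0.75]]
  ]
}}

```text
t: 9.6
tool_pos: [0.5274, -0.1608, 0.1261]
orientation: [2.637, -1.695, -0.013]
force: [-0.4, -0.3, -1.7]
opening: 0.0358
```

```bash
python3 - <<'E'
from m import *
to(.5261,-.1589,-80.5,.12)
E
```

```text
t 9.6 pos [ 0.5274 -0.1608  0.1261] yaw -65.48 tilt [-0.011 -0.001] q [-0.39  0.08  1.73 -0.01  1.34  0.76] F [-0.4 -0.3 -1.7] open 0.0358
shift cm [-0.23  0.03  0.62] turn 0.262
```

{"op": "play_rows", "data": {
  "increments": [
    [[-0.2,0,0.5,0.14],[-0.2,0,0.6,0.26],[-0.2,0,0.6,0.26],[-0.2,0,0.6,0.26]]
  ]
}}

```text
t: 10.0
tool_pos: [0.5266, -0.1594, 0.1203]
orientation: [2.398, -2.018, -0.011]
force: [-0.4, -1.0, -1.0]
opening: 0.0359
```

```bash
cat > wz.py <<'E'
from m import *
import sys
# where TCP is in stand frame (w,u,z) mm, and tilt of bar seen by wrist/scene depth
s=read_state();D=s['tool_pos']-np.array([.5853,-.1490,0]);u=np.array([-.1654,.9862,0]);w=np.array([.9862,.1654,0])
T=rot(s['orientation'])
print('t',s['t'],'w',(D@w*1000).round(1),'u',(D@u*1000).round(1),'z',(D[2]*1000).round(1),'yaw',np.degrees(np.arctan2(T[1,0],T[0,0])).round(2),'F',s['force'].round(1),'open',round(s['opening'],4),'tool y',T[:,1].round(3))
E
python3 wz.py
```

```text
t 10.0 w -59.6 u -0.5 z 120.3 yaw -80.19 F [-0.4 -1.  -1. ] open 0.0359 tool y [-0.985 -0.17   0.01 ]
```

{"op": "play_rows", "data": {
  "increments": [
    [[0,-0.4,1,0],[0,-0.4,2,0],[0,-0.2,2.6,0],[0,0,3.2,0],[0,0,3.2,0]]
  ]
}}

```text
t: 10.5
tool_pos: [0.5266, -0.1598, 0.088]
orientation: [2.398, -2.018, -0.01]
force: [0.8, 0.1, 0.2]
opening: 0.0356
```

```bash
python3 wz.py; python3 - <<'E'
from m import *
look('wrist','wrist8');p,im,d=look('scene','scene8')
cv2.imwrite('pics/c8.png',cv2.resize(im[110:230,220:360],None,fx=5,fy=5,interpolation=cv2.INTER_CUBIC))
E
```

```text
t 10.5 w -59.7 u -0.9 z 88.0 yaw -80.16 F [0.8 0.1 0.2] open 0.0356 tool y [-0.985 -0.171  0.01 ]
```

View pics/wrist8.png

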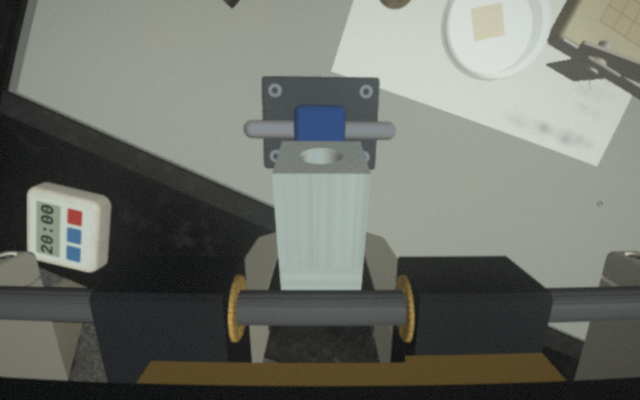

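View pics/c8.png

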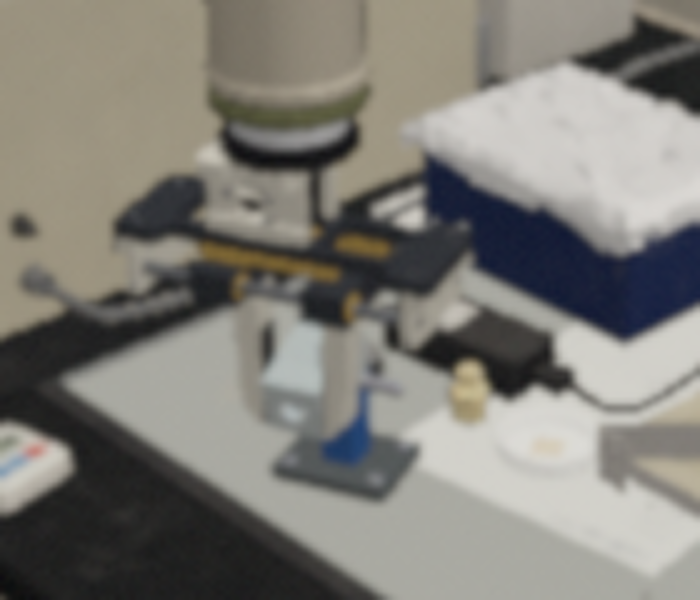

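{"op": "play_rows", "data": {
  "increments": [
    [[0,0.1,0.7,0],[0,0.1,1.3,0],[0,0,1.9,0],[0,-0.1,2.5,0],[0,-0.1,2.55,0]]
  ]
}}

```text
t: 11.1
tool_pos: [0.5265, -0.1594, 0.062]
orientation: [2.398, -2.017, -0.013]
force: [-2.5, -1.1, 4.1]
opening: 0.0355
```

```bash
python3 wz.py; python3 - <<'E'
from m import *
look('wrist','wrist9')
E
```

```text
t 11.1 w -59.7 u -0.5 z 62.0 yaw -80.15 F [-2.5 -1.1  4.1] open 0.0355 tool y [-0.985 -0.171  0.012]
```

View pics/wrist9.png

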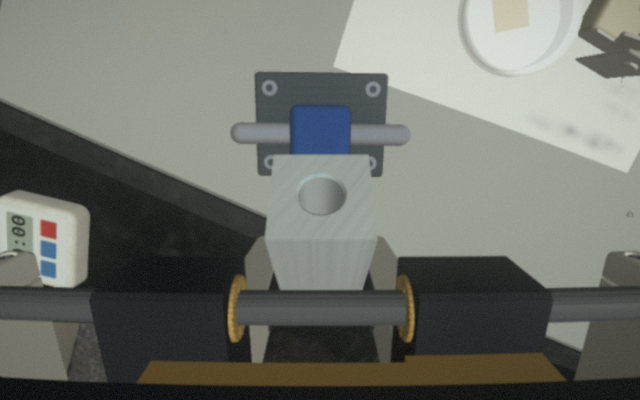

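{"op": "play_rows", "data": {
  "increments": [
    [[0,-0.3,0.6,0],[0,-0.65,1.1,0],[0,-1,1.6,0],[0,-1.45,2.1,0],[0,-1.45,2.1,0]]
  ]
}}

```text
t: 11.65
tool_pos: [0.5388, -0.1568, 0.0395]
orientation: [2.396, -2.016, -0.018]
force: [-4.2, -2.5, -0.9]
opening: 0.036
```

```bash
python3 wz.py; python3 - <<'E'
from m import *
p,im,X=0,0,0
look('wrist','wrist10');p,im,X=cloud('wrist10')
D=X-np.array([.5853,-.1490,0]);u=np.array([-.1654,.9862,0]);w=np.array([.9862,.1654,0])
a=D@w;b=D@u;z=D[...,2]
m=(abs(b)<.016)&(a<-.013)&(a>-.09)&(z>.07)&(z<.13)
for lo in np.arange(-.08,-.01,.005):
    k=m&(a>lo)&(a<lo+.005)
    if k.sum()>20: print(round(lo,3),k.sum(),np.percentile(z[k],[10,50,90]).round(4))
E
```

```text
t 11.65 w -47.1 u -0.0 z 39.5 yaw -80.14 F [-4.2 -2.5 -0.9] open 0.036 tool y [-0.985 -0.171  0.015]
-0.045 551 [0.0733 0.1047 0.1054]
-0.04 211 [0.0752 0.0837 0.0901]
-0.035 271 [0.0801 0.0924 0.1   ]
-0.03 1087 [0.0971 0.0991 0.1005]
-0.025 1897 [0.0961 0.0986 0.1295]
-0.02 5327 [0.0945 0.1273 0.1296]
-0.015 677 [0.0925 0.0934 0.0943]
```

View pics/wrist10.png

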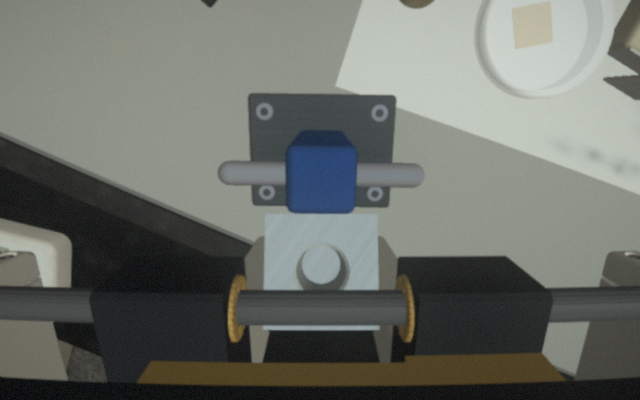

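{"op": "play_rows", "data": {
  "increments": [
    [[0,-0.4,0.3,0],[0,-0.8,0.5,0],[0,-1.1,0.6,0],[0,-1.3,0.6,0],[0,-1.3,0.6,0]]
  ]
}}

```text
t: 12.2
tool_pos: [0.5479, -0.1551, 0.0312]
orientation: [2.392, -2.013, -0.027]
force: [-11.4, -5.9, 1.1]
opening: 0.0359
```

```bash
python3 wz.py; cat > tp.py <<'E'
from m import *
import sys
t=sys.argv[1]
look('wrist',t);p,im,X=cloud(t)
s=read_state();T=rot(s['orientation']);L=(X-s['tool_pos'])@T   # tool frame
h=-L[...,2];x=L[...,0];y=L[...,1]
m=(abs(x)<.017)&(abs(y)<.03)&(h>.03)&(h<.075)
# exclude rod rows, hole
v=np.mgrid[0:400,0:640][0];m&=(v<284)
P=np.c_[x[m],y[m],h[m]]
P=P[P[:,2]>np.percentile(P[:,2],40)-.012]
for _ in range(8):
    A=np.c_[P[:,0],P[:,1],np.ones(len(P))];c=np.linalg.lstsq(A,P[:,2],rcond=None)[0];r=P[:,2]-A@c
    P=P[abs(r-np.median(r))<max(.0015,1.5*np.std(r))] if _<7 else P
print('top plane slopes x,y',c[:2].round(3),'height above TCP at 0',c[2].round(4),'n',len(P),'y range',P[:,1].min().round(4),P[:,1].max().round(4),'std',r.std().round(5))
E
python3 tp.py wrist11
```

```text
t 12.2 w -37.9 u 0.2 z 31.2 yaw -80.16 F [-11.4  -5.9   1.1] open 0.0359 tool y [-0.985 -0.171  0.023]
top plane slopes x,y [0.001 0.254] height above TCP at 0 0.0672 n 2650 y range -0.0272 -0.0185 std 0.00056
```

View pics/wrist11.png

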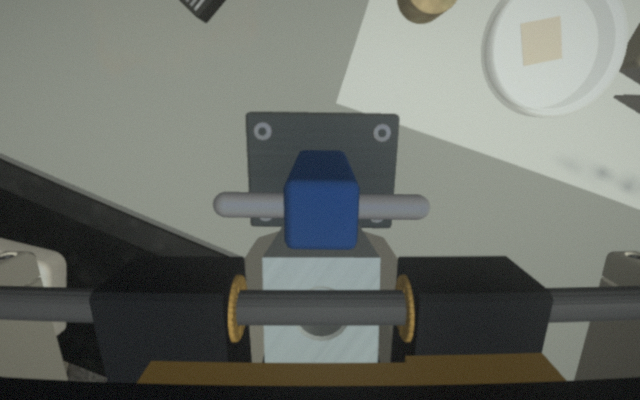

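{"op": "play_rows", "data": {
  "increments": [
    [[0,0.6,0,0],[0,1.5,-0.5,0],[0,3,-2,0],[0,4,-4,0],[0,4,-6,0]]
  ]
}}

```text
t: 12.75
tool_pos: [0.508, -0.1617, 0.0923]
orientation: [2.392, -2.013, -0.03]
force: [0.7, -0.9, -2.2]
opening: 0.0357
```

```bash
python3 - <<'E'
from h import *
to(.52,-.30,-80,.09)
E
python3 tp.py wrist12
```

```text
t 12.75 pos [ 0.508  -0.1617  0.0923] yaw -80.17 tilt [-0.024  0.001] q [-0.4   0.08  1.8  -0.01  1.28  1.  ] F [ 0.7 -0.9 -2.2] open 0.0357
shift cm [13.83  1.18  0.19] turn -0.003
top plane slopes x,y [-0.008  0.173] height above TCP at 0 0.0605 n 3032 y range -0.025 -0.0157 std 0.00058
```

View pics/wrist12.png

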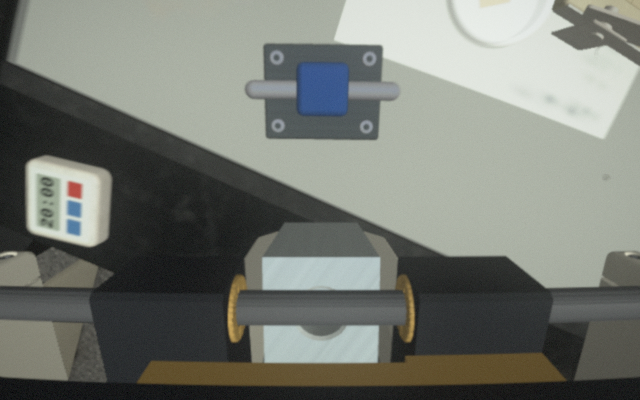

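{"op": "play_rows", "data": {
  "increments": [
    [[3.5,0.3,0,0],[7,0.6,0,0],[10.5,0.9,0,0],[13.8,1.2,1,0],[13.8,1.2,3,0]]
  ]
}}

```text
t: 13.3
tool_pos: [0.5235, -0.3057, 0.0684]
orientation: [2.391, -2.017, -0.011]
force: [0.6, 0.5, -2.6]
opening: 0.036
```

```bash
python3 - <<'E'
from h import *
to(.52,-.30,-80,.02)
E
```

```text
t 13.3 pos [ 0.5235 -0.3057  0.0684] yaw -80.32 tilt [-0.014 -0.006] q [-0.61  0.28  1.62 -0.01  1.25  0.8 ] F [ 0.6  0.5 -2.6] open 0.036
shift cm [-0.63  0.18  4.84] turn -0.006
```

{"op": "play_rows", "data": {
  "increments": [
    [[-3,0,-2,0],[-6.5,0,-2,0],[-10,0,-2,0],[-13.5,-1,-2,0],[-15,-1.5,-2,0]]
  ]
}}

```text
t: 13.8
tool_pos: [0.5129, -0.1523, 0.0871]
orientation: [2.393, -2.016, -0.012]
force: [0.3, -0.9, -2.4]
opening: 0.0358
```

```bash
python3 wz.py; python3 - <<'E'
from m import *
p,im,d=look('side','side13');cv2.imwrite('pics/c13.png',cv2.resize(im[110:230,220:360],None,fx=5,fy=5,interpolation=cv2.INTER_CUBIC))
to(.5853-.9862*.048,-.149-.1654*.048,-80.5,.04)
E
```

```text
t 13.8 w -72.0 u 8.7 z 87.1 yaw -80.22 F [ 0.3 -0.9 -2.4] open 0.0358 tool y [-0.985 -0.17   0.015]
t 13.85 pos [ 0.5134 -0.1513  0.0873] yaw -80.18 tilt [-0.014 -0.004] q [-0.38  0.08  1.81 -0.01  1.26  1.03] F [ 0.7  1.7 -2.3] open 0.0359
shift cm [ 0.97 -2.39  4.69] turn 0.006
```

View pics/c13.png

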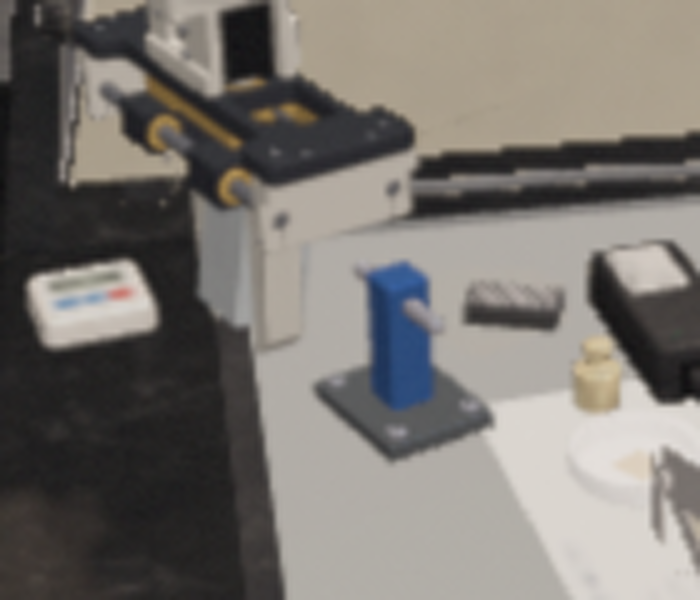

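{"op": "play_rows", "data": {
  "increments": [
    [[1,-0.5,0.5,0],[1,-1,2,0],[1,-1.2,3.8,0],[1,-1.2,4.8,0],[1,-1.2,4.9,0]]
  ],
  "squeeze": 20
}}

```text
t: 14.35
tool_pos: [0.5244, -0.1595, 0.0351]
orientation: [2.392, -2.015, -0.019]
force: [-0.6, -0.3, -2.5]
opening: 0.0359
```

```bash
python3 wz.py
```

```text
t 14.35 w -61.8 u -0.3 z 35.1 yaw -80.24 F [-0.6 -0.3 -2.5] open 0.0359 tool y [-0.985 -0.17   0.018]
```

{"op": "play_rows", "data": {
  "increments": [
    [[0,-1,0,0],[0,-2,0,0],[0,-2.6,0,0],[0,-3,0,0],[0,-3.3,0,0]]
  ]
}}

```text
t: 14.85
tool_pos: [0.5546, -0.1547, 0.0336]
orientation: [2.388, -2.012, -0.026]
force: [-15.0, -7.0, -2.7]
opening: 0.0358
```

```bash
python3 wz.py;python3 tp.py wrist14; python3 - <<'E'
from m import *
p,im,d=look('side','side14');cv2.imwrite('pics/c14.png',cv2.resize(im[110:230,220:360],None,fx=5,fy=5,interpolation=cv2.INTER_CUBIC))
E
```

```text
t 14.85 w -31.3 u -0.6 z 33.6 yaw -80.25 F [-15.   -7.   -2.7] open 0.0358 tool y [-0.985 -0.169  0.025]
top plane slopes x,y [ 0.002 -0.002] height above TCP at 0 0.0522 n 2063 y range -0.03 -0.0182 std 0.0006
```

View pics/c14.png

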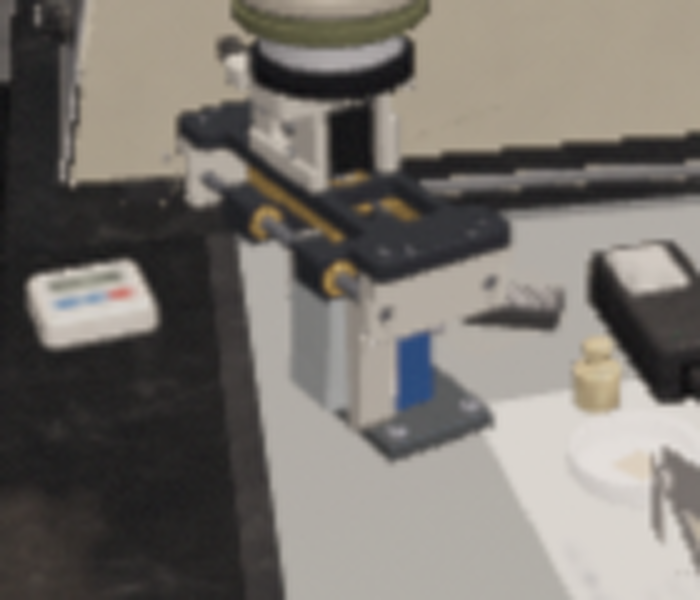

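{"op": "play_rows", "data": {
  "increments": [
    [[0,0,0,0],[0,0,0,0],[0,1,0,0],[0,2.5,0,0],[0,4,0,0]]
  ],
  "squeeze": 45
}}

```text
t: 15.45
tool_pos: [0.5157, -0.1616, 0.0353]
orientation: [2.39, -2.013, -0.022]
force: [-0.2, -1.2, -1.6]
opening: 0.0363
```

{"op": "play_rows", "data": {
  "increments": [
    [[1,0.5,-2,0],[3,0.5,-5,0],[6,0.5,-8,0],[9,0.5,-11,0],[11,0.5,-12,0]]
  ]
}}

```text
t: 15.95
tool_pos: [0.5346, -0.2733, 0.1608]
orientation: [2.39, -2.014, -0.009]
force: [1.1, -0.3, -2.2]
opening: 0.0359
```

```bash
python3 wz.py;python3 tp.py wrist15; python3 - <<'E'
from m import *
to(.5,-.28,-80,.145)
p,im,d=look('side','side15');cv2.imwrite('pics/c15.png',cv2.resize(im[80:230,220:360],None,fx=4,fy=4,interpolation=cv2.INTER_CUBIC))
E
```

```text
t 15.95 w -70.6 u -114.2 z 160.8 yaw -80.22 F [ 1.1 -0.3 -2.2] open 0.0359 tool y [-0.985 -0.17   0.016]
top plane slopes x,y [-1.1000e-02 -1.2642e+01] height above TCP at 0 -0.1903 n 1112 y range -0.0202 -0.0178 std 0.00089
t 16.0 pos [ 0.5348 -0.2759  0.1614] yaw -80.3 tilt [-0.014 -0.01 ] q [-0.55  0.18  1.56 -0.02  1.41  0.85] F [-2.4 -0.3 -1. ] open 0.0358
shift cm [-0.2   3.47  1.69] turn -0.005
```

View pics/c15.png

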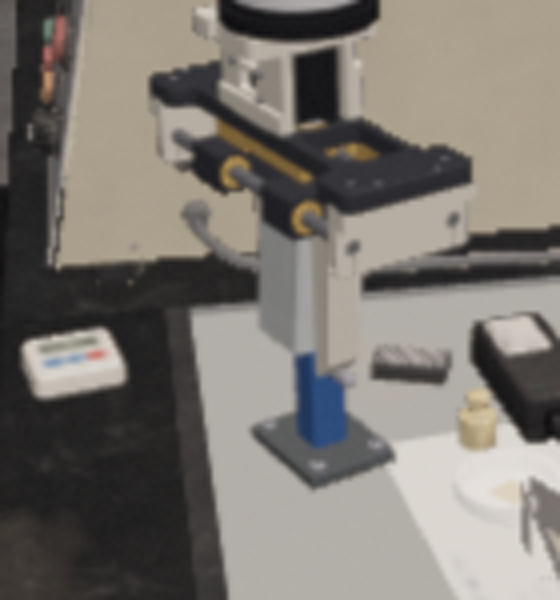

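View pics/wrist15.png

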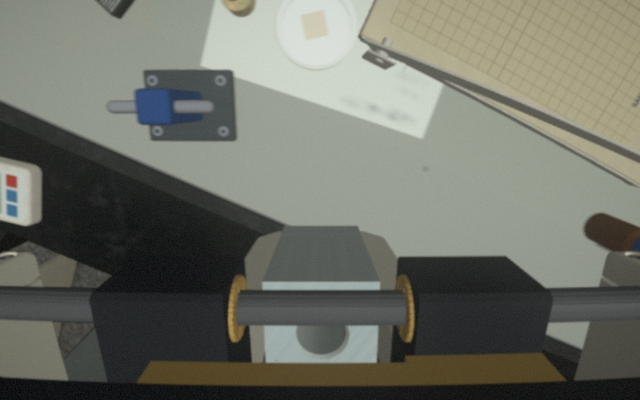

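```bash
python3 - <<'E'
from m import *
def plane(P):
    for _ in range(6):
        c=P.mean(0);U,S,V=np.linalg.svd(P-c,full_matrices=False);n=V[2];r=(P-c)@n;P=P[abs(r)<max(.0012,2*r.std())]
    return n*np.sign(n[2] if abs(n[2])>.7 else n[0]),c,len(P),r.std()
p,im,X=cloud('wrist15')
for nm,(r0,r1,c0,c1) in dict(front=(232,278,292,352),top=(287,290,275,370),topl=(330,358,272,290),topr=(330,358,355,372)).items():
    P=X[r0:r1,c0:c1].reshape(-1,3);P=P[np.isfinite(P).all(1)];n,c,k,s=plane(P);print(nm,n.round(3),c.round(4),k,s.round(5))
P=np.concatenate([X[a:b,c:d].reshape(-1,3) for a,b,c,d in((284,290,272,372),(330,360,270,295),(330,360,353,373))]);n,c,k,s=plane(P[np.isfinite(P).all(1)]);print('topall',n.round(3),c.round(4),k,s)
# side view: bar's visible face
p,im,X=cloud('side15');m=(X[...,0]>.47)&(X[...,0]<.54)&(X[...,1]>-.33)&(X[...,1]<-.24)&(X[...,2]>.145)&(X[...,2]<.20)
v,u=np.where(m);print(u.min(),u.max(),v.min(),v.max())
print(rot(read_state()['orientation'])[:,2])
E
```

```text
front [ 0.982  0.167 -0.087] [ 0.5528 -0.2703  0.1986] 2753 0.00022
top [ 0.81   0.136 -0.571] [ 0.5527 -0.2703  0.2235] 285 0.00024
topl [0.047 0.04  0.998] [ 0.5316 -0.2605  0.2251] 495 0.00048
topr [ 0.073 -0.025  0.997] [ 0.5361 -0.2864  0.2253] 460 0.00049
topall [0.081 0.02  0.996] [ 0.5394 -0.2715  0.2247] 1888 0.0005029974974635305
284 305 141 173
[-0.01561496 -0.00829578 -0.99984366]
```

{"op": "play_rows", "data": {
  "increments": [
    [[0.5,1,1,0],[1,1.5,2,0],[1.5,2,3.5,0],[1.5,2,4,0],[1.5,2,4,0]]
  ]
}}

```text
t: 16.55
tool_pos: [0.5147, -0.2912, 0.117]
orientation: [2.388, -2.016, -0.017]
force: [-0.6, 0.2, -1.4]
opening: 0.0357
```

{"op": "play_rows", "data": {
  "increments": [
    [[0,0,0,0],[0,0,0,0],[0,0,0,0],[0,0,0,0],[0,0,0,0]]
  ]
}}

```text
t: 17.05
tool_pos: [0.515, -0.2912, 0.1174]
orientation: [2.388, -2.015, -0.016]
force: [-0.3, 0.5, -1.6]
opening: 0.0359
```

```bash
python3 wz.py; python3 - <<'E'
from m import *
s=read_state();print(s['dq'].round(3),s['tool_pos'])
look('wrist','wrist16');p,im,X=cloud('wrist16')
def plane(P):
    for _ in range(6):
        c=P.mean(0);U,S,V=np.linalg.svd(P-c,full_matrices=False);n=V[2];r=(P-c)@n;P=P[abs(r)<max(.0012,2*r.std())]
    return n,c
P=X[236:276,295:350].reshape(-1,3);print('front',*plane(P[np.isfinite(P).all(1)]))
P=np.concatenate([X[a:b,c:d].reshape(-1,3) for a,b,c,d in((284,290,272,372),(330,360,270,295),(330,360,353,373))]);print('top',*plane(P[np.isfinite(P).all(1)]))
p,im,d=look('side','side16');p,im,d=look('scene','scene16');print(read_state()['tool_pos'],read_state()['t'])
E
```

```text
t 17.05 w -92.9 u -128.7 z 117.4 yaw -80.32 F [-0.3  0.5 -1.6] open 0.0359 tool y [-0.986 -0.168  0.019]
[-0.002  0.004  0.003 -0.     0.001 -0.001] [ 0.51500047 -0.29124549  0.11743433]
front [ 0.98207397  0.16555111 -0.0901307 ] [ 0.53355217 -0.28851828  0.15658708]
top [0.08659785 0.01893203 0.99606345] [ 0.52012401 -0.2896936   0.18128207]
[ 0.51481335 -0.29122154  0.11719526] 17.2
```

View pics/wrist16.png

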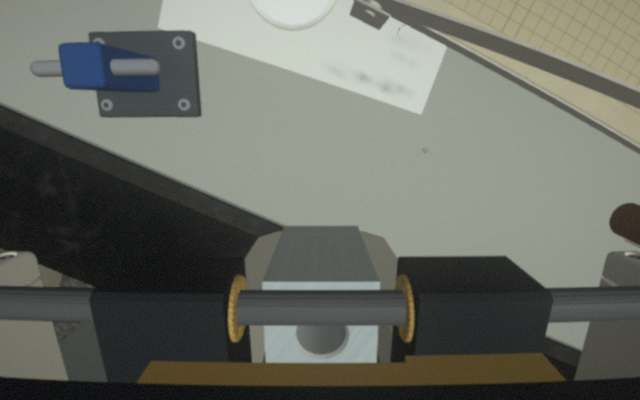

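View pics/side16.png

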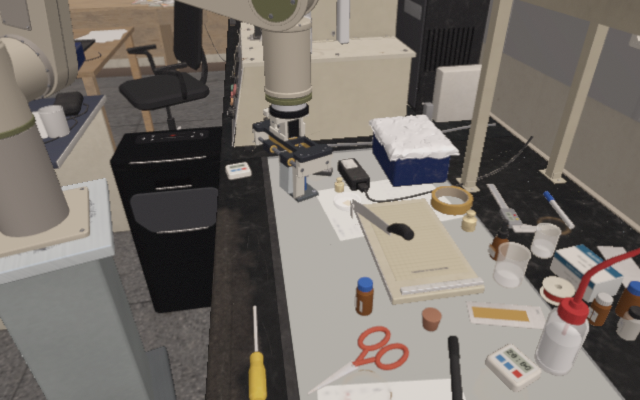

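```bash
python3 -c "
from plant import *
print(close_job())"
```

```text
the job is handed in; nothing more can be done
None
```

I found the deep end on the stand, turned the spacer deep hole up and handed the job in at about 17 s. It was still in the gripper, clear of the stand.

**Finding the deep end:** I gripped the spacer near its other end and slid the far end onto the -y pin. It passed the point where the shallow end would stop and stood against the blue post, with 4 to 7.5 N of contact. I then drew it off.

**Turning it up:** I laid its deep end over the post's top edge and lowered the grip, so the spacer turned between the pads. The first pass left it about 14° short. I started to set it down for a regrasp, but the fingertips would have reached the mat before the spacer did, so I gave that up. A second push, flat against the post's side, brought it close to upright.

**Last checks:**

| Check | Measured | Required |
|---|---|---|
| Tilt of the deep hole from vertical | about 0.09 rad (5°) | under 0.26 rad |
| Height of the spacer's centre | about 0.149 m | above 0.11 m |
| Sideways distance from the stand | about 0.15 m | above 0.08 m |
| Grip force | set to 45 N, opening 35.9 mm | above 1 N |
| Movement | joints almost still (under 0.005 rad/s) | spacer under 0.03 m/s |

- **Slip in the grip:** the spacer slid about 8 mm along the pads during the last push against the post. After that it held firm.
- **Failed tilt reading:** one automatic reading failed just after the lift. I replaced it with plane fits of the spacer's front and top faces, which agreed.
- **Bystanders:** the last pictures showed none of the bystanders moved. I judged this by eye and did not measure it.

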